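# Erect a tray in the gluing jig and hold the clamp lever

## Task

Set up the board tray in the gluing jig: push its three leaning wall panels fully upright. Then flip the safety catch right over, away from the lever, and only after that pull the clamp lever by its cross-bar at the top towards the robot, all the way to its stop. Finish while still gripping the lever and holding it at its stop (it springs back if let go), with the walls still upright and the tape, cups and paint tube undisturbed.

Things in the scene. Friction and masses are not known exactly. Their poses are not given: they have to be found in the camera images.
- jig: plywood base plate 190 (x) x 300 (y) x 10 mm, fixed on the table, origin at the centre of its underside. Its x axis points away from the robot (yaw varies by 0.3 rad either way), y left, z up; near, far, left and right are meant in this frame. The tray is on its left half, the lever and catch on its right half.
- tray_floor (a point): centre of the brown board tray's floor, 14 mm above the table; floor 120 x 120 mm, walls 55 mm high, 4 mm thick. The near, far and left walls are hinged along the floor's edges and lean outward at the start; the right wall is fixed upright.
- clamp_pad: aluminium pad, 80 mm long, 34 mm high, that the lever drives left against the tray's fixed right wall; origin at the centre of its left face. Need not be touched.
- flap_near (a joint): hinge of the near wall panel of the tray: 0 = lying flat outward, 1.57 = standing upright (its stop). Starts half raised at 0.6 to 0.9. The hinge is stiff and the panel stays where it is left; about 1 N at the free edge moves it. The near and far panels carry 18 mm glue tabs at both ends on their inner face.
- flap_far (a joint): hinge of the far wall panel of the tray: 0 = lying flat outward, 1.57 = standing upright (its stop). Starts half raised at 0.6 to 0.9. The hinge is stiff and the panel stays where it is left; about 1 N at the free edge moves it. 
- flap_left (a joint): hinge of the left wall panel of the tray: 0 = lying flat outward, 1.57 = standing upright (its stop). Starts half raised at 0.6 to 0.9. The hinge is stiff and the panel stays where it is left; about 1 N at the free edge moves it. 
- catch (a joint): hinge of the safety catch, axis along the jig's x: 0 = closed (its 10 mm square steel bar, 68 mm long, lies across the lever's near side and blocks it), 1.9 = fully over to the right (-y). Right over means at least a quarter turn or so. Light friction: it stays where it is left; about 1 N on the thumb tab moves it.
- lever_turn (a joint): hinge of the clamp lever, axis along the jig's y: 0 = at rest, leaning 0.5 rad to the far side; grows as the cross-bar is pulled over the top to the near side; 0.95 = its stop (leaning 0.45 rad to the near side). A spring returns it: about 3 N at the cross-bar at rest, 9 N at the stop. The closed catch blocks it.
- lever: the lever; its origin is the point of its hinge axis in the lever's mid-plane, 45 mm above the table, in a steel bracket 70 mm long (x), 38 mm wide (y), its top 60 mm above the table
- lever_bar (a point): cross-bar (T-handle) on top of the lever, the part to grip: round black bar 16 mm thick, 70 mm long along the jig's y, with a 20 mm collar in the middle 16 mm; this point is its centre, 130 mm from the lever's hinge axis (about 159 mm above the table at rest). The round shaft below it is 12 mm thick.
- catch_hinge (a point): point on the catch's hinge axis right under the thumb tab; fixed on the jig, 80 mm above the table
- catch_tab (a point): middle of the top end of the catch's thumb tab, a steel plate 20 mm wide (jig x), 5 mm thick (jig y), 42 mm tall from the hinge axis, upright when the catch is closed; it swings over to the right (-y) as the catch opens. It is 40 mm nearer to the robot than the lever's hinge.
- tape_roll: bystander: roll of cream masking tape, 98 mm across, 52 mm high, origin at the centre of its underside; leave it alone
- cup_stack: bystander: stack of white paper cups, 76 mm across, 116 mm high, origin at the centre of its underside; leave it alone
- paint_tube: bystander: lying white paint tube, 81 mm long, origin at the centre of its underside; leave it alone
- flap_near_hinge (a point): middle of the near panel's hinge line, fixed on the jig, 14 mm above the table, in the mid-plane of the 4 mm board
- flap_near_edge (a point): middle of the near panel's free edge, 55 mm from its hinge line; the panel is 116 mm wide
- flap_far_hinge (a point): middle of the far panel's hinge line, fixed on the jig, 14 mm above the table, in the mid-plane of the 4 mm board
- flap_far_edge (a point): middle of the far panel's free edge, 55 mm from its hinge line; the panel is 116 mm wide
- flap_left_hinge (a point): middle of the left panel's hinge line, fixed on the jig, 14 mm above the table, in the mid-plane of the 4 mm board
- flap_left_edge (a point): middle of the left panel's free edge, 55 mm from its hinge line; the panel is 116 mm wide

How it is judged:
On the way, in this order (a step that is already met when the one before it is completed fails the run):
1. the three hinged walls stand upright (value of joint each of flap_near, flap_far, flap_left above 1.4 rad), for 0.2 s.
2. the catch is flipped over while the lever is still at rest (value of joint catch above 1.2 rad and value of joint lever_turn below 0.1 rad), for 0.2 s.
3. the lever is pulled to its stop by the fingers (value of joint lever_turn above 0.85 rad and contact force between the fingers and lever above 2 N), for 0.2 s.
At the end, for the whole second after the job is handed in: All three hinged walls stand within 10 degrees of upright (joints over 1.4), the catch is flipped over (over 1.2), the lever is held within 0.1 rad of its stop (over 0.85) by the fingers pressing on the lever with more than 2 N, and the three bystanders are within 30 mm of where they stood (all of step 1 and all of step 3 and value of joint catch above 1.2 rad and distance of each of tape_roll, cup_stack, paint_tube from where it was at the start of the episode below 0.03 m); the arm keeps its last pose, push and grip.
It fails at once if the lever is forced while the catch is closed (value of joint lever_turn above 0.12 rad and value of joint catch below 0.4 rad).
It fails at once if the roll of masking tape is disturbed (distance of tape_roll from where it was at the start of the episode above 0.03 m).
It fails at once if the stack of paper cups is disturbed (distance of cup_stack from where it was at the start of the episode above 0.03 m).
It fails at once if the paint tube is disturbed (distance of paint_tube from where it was at the start of the episode above 0.03 m).
It also fails if it takes over 64 s, if anything falls off the work surface, if the arm or the gripper's body presses on something with over 40 N, if the wrist force passes 120 N, or if a joint passes its speed limit or range.

## Robot

A 6-joint arm with a two-finger parallel gripper is mounted at the origin on the work surface; the furniture and walls round the work are solid. World frame = base frame: x ahead of the robot, y to its left, z up, the work surface at z = 0. Lengths are in m, angles in rad, forces in N, time in s.
With the tool pointing down it reaches from about 0.35 to 0.775 m from the base axis. Payload 5.5 kg.
Tool frame: the origin (TCP) lies at the very end of the fingers, on their centre line; the grasp point (between the pads) lies 19 mm behind it; z points along the fingers, y is the line along which they close (so a half turn about z gives the same grasp; the last joint's range is limited). The gripper opens to 85 mm and grips with 20 to 120 N. Pads are 22 mm wide; open, the fingers measure 114 mm over their backs; the gripper's body (76 mm by 85 mm) begins 54 mm behind the grasp point. The pads swing forward as they close: fully open they stand 13 mm farther back than shut.
Start: joints at [1.132, 0.313, 0.046, 1.304, 0, 1.431], TCP at [0.169, 0.55, 0.231] pointing down, gripper open.
Joint ranges: [-2.76, 2.76], [-0.86, 1.69], [-1.03, 1.26], [-2.2, 2.34], [-1.47, 1.5], [-3.14, 3.14]. Speed limits (rad/s): [2.57, 2.57, 3.14, 3.14, 3.14, 3.14].

## Interface

Orientations are given as a unit quaternion [w, x, y, z].
In Python, from workcell import env, imaging, ticket gives the robot as it stands. The module is installed in compiled form; this text tells all that it offers.
- The arm moves only by the tool apply_moves, never from a script. Its argument "rows" is a list of rows, each an object with "xyz": the shift along the tool's x, y, z in mm, a list of three; "turn": the turn, a rotation vector about the tool's x, y, z in rad, a list of three; "grip": the opening, from 0 (shut) to 1 (fully open). A call has 1 to 12 rows; each row is the pose to reach, as a shift and turn from the pose commanded when the call began, along the tool's axes at that moment; what a row does not reach only later rows make up. A row lasts 1/12 s, in which the tool goes at most 41.7 mm and 7.16 degrees, less where a joint would pass 70% of its speed; a pose out of reach is approached as far as the arm can. A call with a gripper value outside its range is refused whole. The fingers move at their own pace and stop on an object; "force" is the grip in N (left out, the last holds). Time passes only in rows, so rows that repeat a pose let the fingers close. It gives the time, the measured TCP pose, the force, the opening and the grip force at its end, in the units of the state.
- env.get_state(): the state, without advancing time (a new reading comes with each control period).
- imaging.read_camera(name): name is "scene" or "top" or "wrist"; returns a dict with "color" (384x512x3 uint8, blue, green, red), "z_map" (384x512 float32, m along the optical axis (not along the pixel's ray), 0 where there is no reading), "camera_matrix" (3x3 intrinsics, pixels), "view" (4x4, takes a point from world to camera coordinates). Camera axes: x right, y down, z forward; pixel columns grow to the right and rows downward; lengths in m; the calibration is good to about 2 mm. A picture is of the moment at which its call begins.
- ticket.hand_in(): hands the job in; it is judged then, once.
The state is a dict: "clock": time; "joint_pos": joint angles; "qvel": joint speeds; "tau": joint torques, N m; "tcp_pos": TCP position; "orientation": TCP orientation; "wrist_force": force on the tool from outside, world axes, zero at the start; "ft_torque": the same for the moment, N m; "finger_gap": finger opening in m; "grip_force": force on a finger pad.
Only numpy, scipy, OpenCV 4.12 (cv2) and the standard library are available. Lean on these libraries where they do the work, as an engineer would, in place of code of your own. Each camera call takes 0.05 s, during which the arm holds its last target. There are 200 camera calls.

## Working session

There is one attempt and no reset: what is moved stays moved. The work goes in short steps, Python scripts to look and compute and a tool call to move; the robot and the scene stay as the last step left them, time stands still between calls to the robot, and variables do not carry over. Pictures are saved under pics/ and viewed, at most 10 in all, crops included, and the job is handed in when it is done.

Besides the shell and the picture viewer there is one more tool, called after ">>>" as name(argument=value, ...) on one line, values as JSON. apply_moves: Moves the arm, as the interface text tells. Its arguments: {"type":"object","properties":{"rows":{"type":"array"},"force":{"type":"number"}},"required":["rows"]}

```bash
mkdir -p pics; cat > h.py <<'E'
import numpy as np, cv2
from workcell import env, imaging, ticket
def cam(n):
    d=imaging.read_camera(n); K=np.array(d["camera_matrix"]);V=np.array(d["view"]);z=d["z_map"]
    v,u=np.indices(z.shape); c=np.stack([(u-K[0,2])/K[0,0]*z,(v-K[1,2])/K[1,1]*z,z],-1)
    P=(c-V[:3,3])@V[:3,:3]; P[z==0]=np.nan
    return d["color"],P,K,V
E
python3 - <<'E'
from h import *
s=env.get_state(); print(s["clock"],s["tcp_pos"],s["orientation"])
a=[]
for n in("scene","top"):
    c,P,K,V=cam(n); np.savez(f"{n}.npz",c=c,P=P,K=K,V=V); print(n,K[0,0],-V[:3,:3].T@V[:3,3],V[2,:3]); cv2.imwrite(f"pics/{n}.png",cv2.resize(c,(800,600)))
E
```

```text
0.0 [0.16905817 0.5490527  0.23039264] [-2.64333909e-04  1.48845618e-01  9.88860015e-01 -8.84397506e-04]
scene 425.09808245989353 [ 0.12806696 -0.49158117  0.82011511] [ 0.36004288  0.61741009 -0.69940969]
top 355.73859529012856 [0.46584498 0.1314891  0.95578637] [ 0.07471539 -0.01443954 -0.99710035]
```

View pics/scene.png

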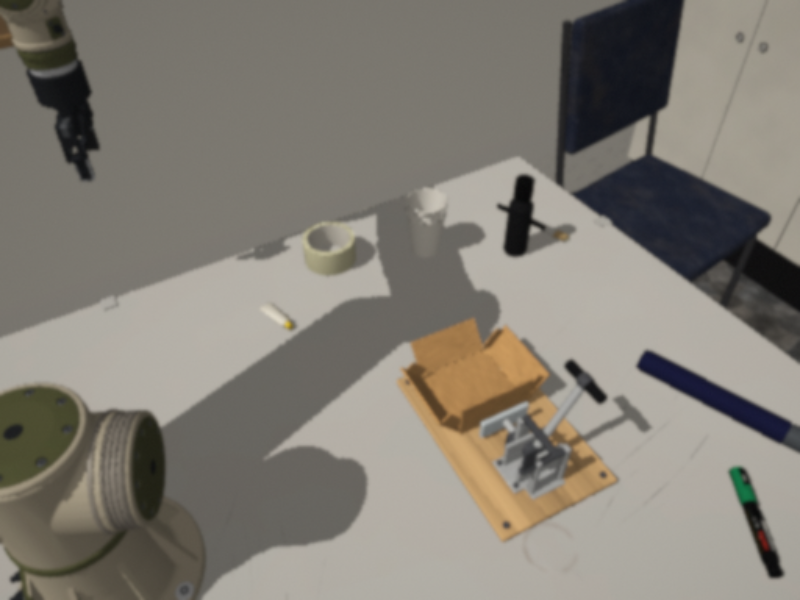

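View pics/top.png

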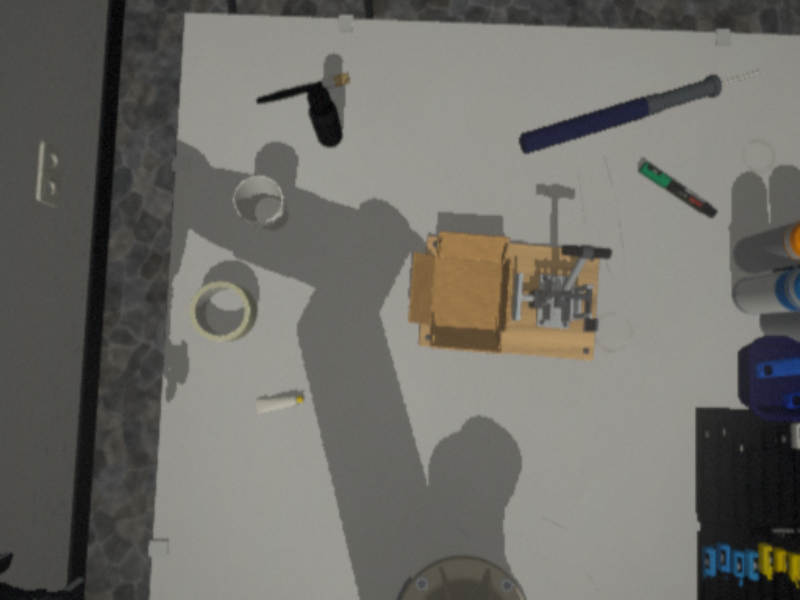

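```bash
python3 - <<'E'
from h import *
for n in("top","scene"):
    d=np.load(n+".npz"); c,P=d["c"],d["P"]
    hsv=cv2.cvtColor(c,cv2.COLOR_BGR2HSV); z=P[...,2]
    roi=(abs(P[...,0]-.5)<.25)&(abs(P[...,1]-.0)<.3)
    wood=roi&(hsv[...,1]>80)&(hsv[...,0]<25)&(abs(z-.010)<.004)
    w=P[wood]; print(n,"wood",len(w),w.min(0),w.max(0),np.median(w[:,2]))
    box=cv2.minAreaRect(w[:,:2].astype(np.float32)*1000); print(box, cv2.boxPoints(box))
    bl=roi&(z>.13)&(z<.2)&(hsv[...,2]<70); b=P[bl]
    print("bar",len(b),b.mean(0),b.max(0),b.min(0)); m=cv2.minAreaRect(b[:,:2].astype(np.float32)*1000); print(m)
    board=roi&(hsv[...,1]>80)&(hsv[...,0]<25)&(z>.02); q=P[board]; print("board",len(q),q.min(0),q.max(0))
    gr=roi&(hsv[...,1]<60)&(z>.03)&(z<.125)&(hsv[...,2]>60); g=P[gr]; print("grey",len(g),g.min(0),g.max(0))
    h=P[gr&(z>.11)]; print("tab",len(h),h.mean(0) if len(h) else 0)
d=np.load("scene.npz")["c"]; t=np.load("top.npz")["c"]
a=cv2.resize(d[195:350,250:400],(580,600),interpolation=cv2.INTER_CUBIC)
cv2.imwrite("pics/sc.png",a)
cv2.imwrite("pics/tc.png",cv2.resize(t[140:240,255:400],(800,552),interpolation=cv2.INTER_CUBIC))
E
```

```text
top wood 3355 [ 0.35608993 -0.22238267  0.00600525] [0.6441639  0.28510969 0.01399823] 0.01087565449474034
((524.026123046875, 38.483978271484375), (247.07057189941406, 542.8238525390625), 10.080695152282715) [[ 354.89136  284.08292]
 [ 449.90454 -250.36095]
 [ 693.1609  -207.11496]
 [ 598.1477   327.32892]]
bar 153 [ 0.59989593 -0.14602549  0.16587545] [ 0.60857492 -0.11361617  0.17116702] [ 0.59265939 -0.18137471  0.16007578]
((600.5342407226562, -147.47503662109375), (67.75098419189453, 14.583793640136719), 87.0596694946289)
board 2100 [ 0.449274   -0.17692574  0.02002427] [0.64384055 0.10382812 0.1639942 ]
grey 893 [ 0.4470777  -0.18659437  0.03002762] [0.57973509 0.10349928 0.12487704]
tab 45 [ 0.53852015 -0.15934727  0.11868437]
scene wood 4302 [ 0.35586742 -0.22256707  0.00612019] [0.63881628 0.28995982 0.01399887] 0.010946646052550416
((511.81103515625, 36.45835876464844), (223.3813018798828, 548.8912963867188), 9.725720405578613) [[ 355.36304  288.0915 ]
 [ 448.08826 -252.911  ]
 [ 668.25903 -215.17477]
 [ 575.5338   325.8277 ]]
bar 179 [ 0.59748477 -0.15135748  0.16496953] [ 0.60470472 -0.11493452  0.17048947] [ 0.59137378 -0.18233305  0.15717561]
((598.6200561523438, -148.85809326171875), (67.48582458496094, 11.800148963928223), 86.08619689941406)
board 2761 [ 0.44943921 -0.16803006  0.02001195] [0.64430337 0.10478674 0.08754265]
grey 1285 [ 0.45511502 -0.18603413  0.03002957] [0.64615385 0.06785208 0.12493593]
tab 65 [ 0.54981143 -0.15583702  0.11785955]
```

View pics/sc.png

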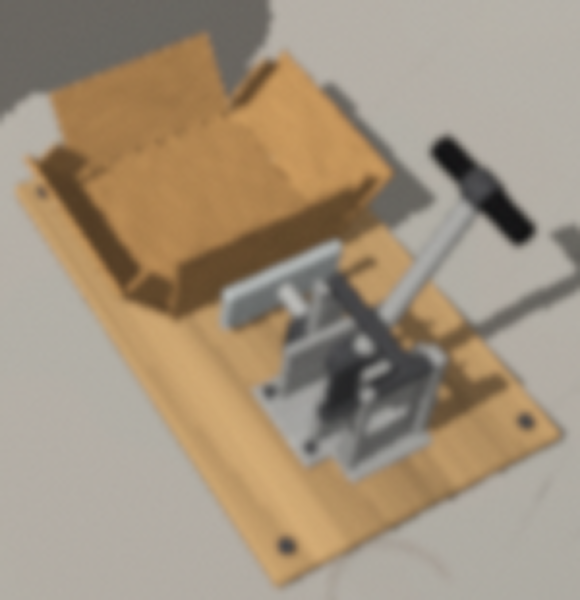

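View pics/tc.png

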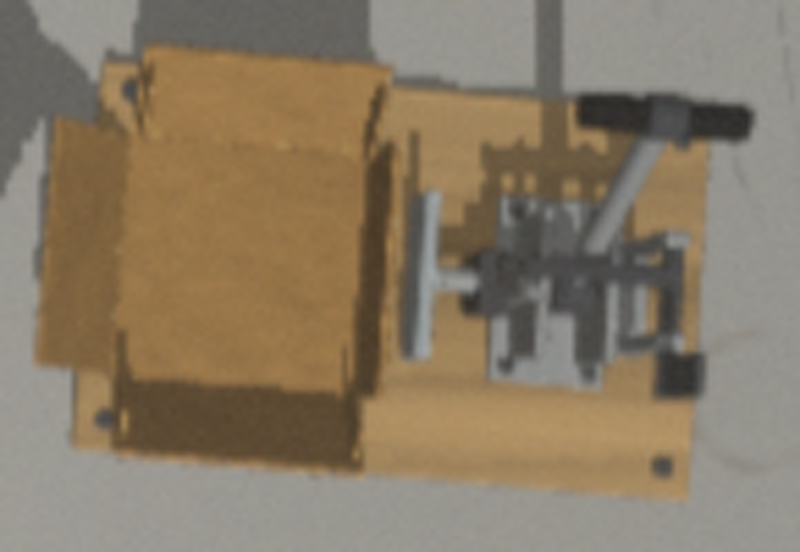

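```bash
python3 - <<'E'
from h import *
C=[]
for n in("top","scene"):
    d=np.load(n+".npz"); c,P=d["c"],d["P"]
    hsv=cv2.cvtColor(c,cv2.COLOR_BGR2HSV); z=P[...,2]; x=P[...,0];y=P[...,1]
    roi=(x>.40)&(x<.66)&(y<.13)&(y>-.21)
    wood=roi&(hsv[...,1]>80)&(hsv[...,0]<25)&(abs(z-.010)<.005)
    w=(cv2.morphologyEx(wood.astype(np.uint8),cv2.MORPH_OPEN,np.ones((3,3)))>0)
    q=P[w]; box=cv2.minAreaRect(q[:,:2].astype(np.float32)*1000); print(n,box); print(cv2.boxPoints(box))
    # near edge
    e=[]
    for b in np.arange(-.18,-.04,.006):
        s=q[abs(q[:,1]-b)<.004]
        if len(s)>3: e.append((b,s[:,0].min()))
    e=np.array(e); p=np.polyfit(e[:,0],e[:,1],1); print("near edge x=a*y+b",p, np.std(e[:,1]-np.polyval(p,e[:,0])))
    e=[]
    for b in np.arange(.46,.62,.006):
        s=q[abs(q[:,0]-b)<.004]
        if len(s)>3: e.append((b,s[:,1].min()))
    e=np.array(e); p=np.polyfit(e[:,0],e[:,1],1); print("right edge y=a*x+b",p,np.std(e[:,1]-np.polyval(p,e[:,0])))
d=np.load("top.npz"); P=d["P"]; c=d["c"]
print("dark sq",P[206:211,376:381].reshape(-1,3)[::6], c[208,378])
for n in("top","scene"):
    d=np.load(n+".npz"); P=d["P"];c=d["c"]
    m=(P[...,2]>.07)&(P[...,2]<.13)&(P[...,0]>.44)&(P[...,0]<.66)&(P[...,1]<-.03)&(P[...,1]>-.21)
    for v,u in np.argwhere(m)[::3]: print(n,u,v,(P[v,u]*1000).round().astype(int),c[v,u])
E
```

```text
top ((542.7796020507812, -67.38792419433594), (291.9743347167969, 187.9384307861328), 86.98824310302734)
[[ 441.2699  -208.23622]
 [ 628.9487  -218.11067]
 [ 644.2893    73.46037]
 [ 456.61047   83.33482]]
near edge x=a*y+b [0.2471676  0.48013524] 0.015637133422246347
right edge y=a*x+b [ 0.01267405 -0.17608521] 0.05155582597659447
scene ((542.3240966796875, -67.65061950683594), (294.0666198730469, 189.7742156982422), 86.97595977783203)
[[ 439.81238  -209.47342 ]
 [ 629.3224   -219.48495 ]
 [ 644.8358     74.17218 ]
 [ 455.3258     84.183716]]
near edge x=a*y+b [0.06183751 0.45291378] 0.0003414056529396571
right edge y=a*x+b [ 0.0022772  -0.21058932] 0.0007306115326160931
dark sq [[ 0.50049734 -0.17511892  0.09439104]
 [ 0.49792154 -0.17552343  0.1001069 ]
 [ 0.49539174 -0.17603921  0.10542277]
 [ 0.4928208  -0.17571504  0.11295783]
 [ 0.49024559 -0.174766    0.12207499]] [50 53 55]
top 327 166 [598 -59  71] [ 87 127 152]
top 367 170 [ 584 -142  125] [73 82 86]
top 366 172 [ 580 -142  119] [75 83 86]
top 367 173 [ 577 -144  122] [108 110 109]
top 370 173 [ 577 -149  127] [131 134 134
[... 14672 characters left out ...]
2] [102 103 104]
scene 335 299 [ 489 -178   93] [48 47 46]
scene 338 299 [ 498 -178   85] [47 46 45]
scene 341 299 [ 503 -181   84] [58 57 58]
scene 344 299 [ 510 -182   81] [109 111 112]
scene 332 300 [ 487 -173   84] [ 99 100 100]
scene 335 300 [ 490 -178   87] [50 49 49]
scene 338 300 [ 497 -179   84] [55 53 54]
scene 341 300 [ 505 -180   79] [66 65 66]
scene 344 300 [ 511 -182   76] [104 106 107]
scene 333 301 [ 488 -175   82] [70 69 69]
scene 336 301 [ 493 -178   82] [55 54 54]
scene 339 301 [ 499 -181   82] [62 62 62]
scene 344 301 [ 512 -182   72] [104 106 106]
scene 334 302 [ 487 -179   85] [64 63 63]
scene 337 302 [ 493 -181   82] [66 65 65]
scene 335 303 [ 489 -181   82] [69 70 70]
```

```bash
cat >> h.py <<'E'
YAW=-.056; O=np.array([.543,-.064,0]); c_,s_=np.cos(YAW),np.sin(YAW); RJ=np.array([[c_,-s_,0],[s_,c_,0],[0,0,1]])
def jig(p): return (np.asarray(p)-O)@RJ*1000
def tcp():
    s=env.get_state(); from scipy.spatial.transform import Rotation as R
    w,x,y,z=s["orientation"]; M=R.from_quat([x,y,z,w]).as_matrix()
    print("t",round(s["clock"],2),"jig",jig(s["tcp_pos"]).round(1),"F",np.round(s["wrist_force"],1),"gap",round(float(s["finger_gap"]),4),"gf",s["grip_force"]); return s,M
def angs(n="scene"):
    c,P,K,V=cam(n); h=cv2.cvtColor(c,cv2.COLOR_BGR2HSV); J=jig(P)
    w=J[(h[...,1]>80)&(h[...,0]<25)&(J[...,2]>17)&(J[...,2]<85)&(abs(J[...,0])<130)&(abs(J[...,1]-70)<120)]
    return c,J,w
E
python3 - <<'E'
from h import *
for n in("top","scene"):
    c,J,w=angs(n)
    print(n,len(w),w.min(0),w.max(0))
    mid=w[abs(w[:,0]-3)<30]; l=mid[mid[:,1]>124]; print("left",len(l)); p=np.polyfit(l[:,1],l[:,2],1); print(p,np.arctan(p[0]),"hinge Y",(14-p[1])/p[0])
    mid=w[abs(w[:,1]-68)<30]; 
    for nm,q in(("far",mid[mid[:,0]>67]),("near",mid[mid[:,0]<-62])):
        print(nm,len(q)); 
        if len(q)>10: p=np.polyfit(q[:,0],q[:,2],1); print(p,np.arctan(p[0]),"hinge X",(14-p[1])/p[0],q[:,0].min(),q[:,0].max(),q[:,2].max())
    f=J[(abs(J[...,2]-14)<3)&(abs(J[...,0])<75)&(J[...,1]>10)&(J[...,1]<130)]; print("floor z",f.min(0),f.max(0),np.median(f[:,2]))
s,M=tcp(); print(M.round(3))
T=O+RJ@np.array([-150,70,150])/1000; print("to -150,70,150:",(M.T@(T-s["tcp_pos"])*1000).round())
from scipy.spatial.transform import Rotation as R
Md=np.c_[RJ[:,1],RJ[:,0],[0,0,-1]]; print(R.from_matrix(M.T@Md).as_rotvec())
for n in ((-150,70,150),): print(T)
E
```

```text
top 2242 [-95.81838947 -46.85603043  17.0273429 ] [ 94.49073504 165.65492441  72.45359381]
left 307
[   1.10501646 -124.2656875 ] 0.8352455022883786 hinge Y 125.1254547435599
far 286
[  1.23817954 -55.68370426] 0.891415804298865 hinge X 56.27915970817219 67.02189042634473 94.18304134679278 59.78388899120812
near 304
[ -1.17767618 -54.2064873 ] -0.8668076453876553 hinge X -57.91616445052529 -95.74193058942832 -62.00954510111671 59.320696782967104
floor z [-72.94141495  10.02003216  11.00105946] [ 74.93985041 129.47322091  16.99727222] 14.1306048506054
scene 2954 [-96.45058292 -47.51684944  17.00745737] [ 95.75315834 169.01539991  83.25505494]
left 485
[   1.09347268 -124.19168347] 0.8300181091223494 hinge Y 126.37872550859316
far 376
[  1.22504125 -56.34942309] 0.8861956565747466 hinge X 57.42616691658634 67.02203152824794 95.75315833650976 60.74071363496916
near 178
[ -1.11699195 -46.50928213] -0.8406053002262048 hinge X -54.171636945888615 -96.45058292354882 -62.094614893693006 60.97873559825391
floor z [-73.47834508  10.00934855  11.00580886] [ 74.76897851 129.97276047  16.99900086] 14.898541157722526
t 0.2 jig [-407.6  591.3  230.7] F [0.4 0.4 0.4] gap 0.0852 gf 0.0
[[-0.956  0.294 -0.   ]
 [ 0.294  0.956 -0.001]
 [ 0.    -0.001 -1.   ]]
to -150,70,150: [-375. -444.   81.]
[-1.08371313e-03  6.28291357e-04  1.32798412e+00]
[0.39715309 0.01428588 0.15      ]
```

>>> apply_moves(rows=[{"xyz": [-125,-148,0],"turn": [0,0,0.44],"grip": 0},{"xyz": [-250,-296,20],"turn": [0,0,0.88],"grip": 0},{"xyz": [-375,-444,40],"turn": [0,0,1.328],"grip": 0},{"xyz": [-375,-444,40],"turn": [0,0,1.328],"grip": 0},{"xyz": [-375,-444,40],"turn": [0,0,1.328],"grip": 0},{"xyz": [-375,-444,40],"turn": [0,0,1.328],"grip": 0},{"xyz": [-375,-444,40],"turn": [0,0,1.328],"grip": 0},{"xyz": [-375,-444,40],"turn": [0,0,1.328],"grip": 0},{"xyz": [-375,-444,40],"turn": [0,0,1.328],"grip": 0},{"xyz": [-375,-444,60],"turn": [0,0,1.328],"grip": 0},{"xyz": [-375,-444,80],"turn": [0,0,1.328],"grip": 0},{"xyz": [-375,-444,80],"turn": [0,0,1.328],"grip": 0}])

```text
clock: 1.2
tcp_pos: [0.3639, 0.0921, 0.1766]
orientation: [0.001, 0.728, 0.686, 0.001]
wrist_force: [0.4, 0.9, -0.3]
finger_gap: -0.0001
grip_force: 0.0
```

```bash
python3 -c "
from h import *
s,M=tcp();print(M.round(3),s['joint_pos'])"
```

```text
t 1.2 jig [-187.6  145.8  176.6] F [ 0.4  0.9 -0.3] gap -0.0001 gf 0.0
[[ 0.059  0.998  0.002]
 [ 0.998 -0.059  0.   ]
 [ 0.     0.002 -1.   ]] [ 3.29245697e-02 -4.85378082e-02 -5.13233196e-01  1.10415802e+00
  1.90458131e-04  1.66321578e+00]
```

>>> apply_moves(rows=[{"xyz": [0,0,0],"turn": [0,0,0],"grip": 0},{"xyz": [0,0,0],"turn": [0,0,0],"grip": 0}])

```text
clock: 1.37
tcp_pos: [0.3634, 0.0918, 0.1759]
orientation: [-0.001, 0.729, 0.685, -0.0]
wrist_force: [0.2, 0.3, 0.9]
finger_gap: 0.0001
grip_force: 0.0
```

```bash
python3 -c "
from h import *
s,M=tcp();print(M.round(3))"
```

```text
t 1.37 jig [-188.   145.5  175.9] F [0.2 0.3 0.9] gap 0.0001 gf 0.0
[[ 0.062  0.998 -0.001]
 [ 0.998 -0.062  0.   ]
 [ 0.    -0.001 -1.   ]]
```

>>> apply_moves(rows=[{"xyz": [-40,20,30],"turn": [0,0,0],"grip": 0},{"xyz": [-77,30,60],"turn": [0,0,0],"grip": 0},{"xyz": [-77,35,95],"turn": [0,0,0],"grip": 0},{"xyz": [-77,38,131],"turn": [0,0,0],"grip": 0},{"xyz": [-77,52,131],"turn": [0,0,0],"grip": 0},{"xyz": [-77,66,131],"turn": [0,0,0],"grip": 0},{"xyz": [-77,78,131],"turn": [0,0,0],"grip": 0},{"xyz": [-77,90,131],"turn": [0,0,0],"grip": 0},{"xyz": [-77,100,131],"turn": [0,0,0],"grip": 0},{"xyz": [-77,107,131],"turn": [0,0,0],"grip": 0},{"xyz": [-77,107,131],"turn": [0,0,0],"grip": 0}])

```text
clock: 2.28
tcp_pos: [0.4469, 0.0143, 0.0476]
orientation: [-0.011, 0.725, 0.688, -0.012]
wrist_force: [-58.4, -1.3, 89.7]
finger_gap: 0.0001
grip_force: 45.1
```

```bash
python3 -c "
from h import *
tcp()"
```

```text
t 2.28 jig [-100.3   72.8   47.6] F [-58.4  -1.3  89.7] gap 0.0001 gf 45.11404886841774
```

>>> apply_moves(rows=[{"xyz": [0,-20,0],"turn": [0,0,0],"grip": 0},{"xyz": [0,-40,0],"turn": [0,0,0],"grip": 0},{"xyz": [0,-65,0],"turn": [0,0,0],"grip": 0},{"xyz": [0,-65,0],"turn": [0,0,0],"grip": 0}])

```text
clock: 2.62
tcp_pos: [0.3949, 0.0174, 0.0449]
orientation: [-0.003, 0.725, 0.688, -0.002]
wrist_force: [-0.5, 0.4, 0.1]
finger_gap: -0.0001
grip_force: 0.0
```

```bash
cat >> h.py <<'E'
def report(n="scene"):
    c,J,w=angs(n); 
    def f(q,k,nm):
        if len(q)<10: print(nm,"few",len(q)); return
        z=q[:,2]; p=np.polyfit(z,q[:,k],1) if np.ptp(z)>20 else np.polyfit(z,q[:,k],1); print(nm,len(q),"ang",round(float(np.arctan2(1,abs(p[0]))),2),"at z14",round(float(np.polyval(p,14)),1),"zmax",z.max().round(1),"out",q[:,k][abs(q[:,k]).argmax()].round(1))
    a=w[abs(w[:,0]-3)<30]; f(a[a[:,1]>122],1,"left")
    a=w[(abs(w[:,1]-68)<30)]; f(a[a[:,0]>55],0,"far"); f(a[a[:,0]<-55],0,"near")
    return c
E
python3 -c "
from h import *
tcp()
c=report('top');c2=report('scene')
cv2.imwrite('pics/p3.png',np.hstack([cv2.resize(c[120:260,220:400],(440,342)),cv2.resize(c2[180:350,230:400],(342,342))]))"
```

```text
t 2.62 jig [-152.4   73.    44.9] F [-0.5  0.4  0.1] gap -0.0001 gf 0.0
left 312 ang 0.85 at z14 125.7 zmax 58.9 out 165.6
far 365 ang 0.89 at z14 56.6 zmax 60.6 out 94.9
near 238 ang 1.08 at z14 -58.4 zmax 67.5 out -87.3
left 479 ang 0.85 at z14 127.0 zmax 60.2 out 169.8
far 448 ang 0.9 at z14 58.0 zmax 61.5 out 95.3
near 85 ang 1.05 at z14 -55.0 zmax 66.2 out -86.2
```

View pics/p3.png

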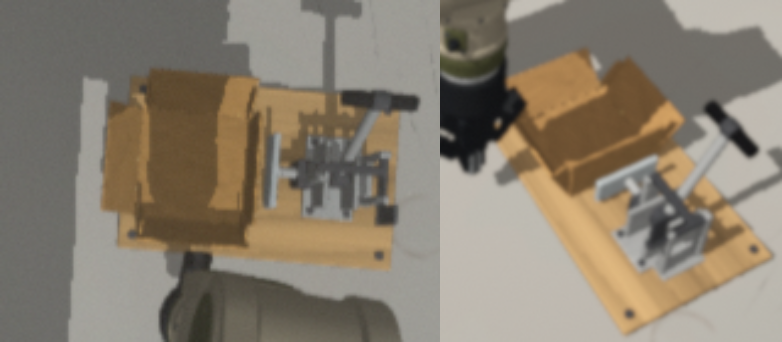

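>>> apply_moves(rows=[{"xyz": [-3,30,0],"turn": [0,0,0],"grip": 0},{"xyz": [-3,45,0],"turn": [0,0,0],"grip": 0},{"xyz": [-3,51,-1],"turn": [0,0,0],"grip": 0},{"xyz": [-3,56,-4],"turn": [0,0,0],"grip": 0},{"xyz": [-3,61,-7],"turn": [0,0,0],"grip": 0},{"xyz": [-3,65,-9],"turn": [0,0,0],"grip": 0},{"xyz": [-3,69,-11],"turn": [0,0,0],"grip": 0},{"xyz": [-3,73,-12],"turn": [0,0,0],"grip": 0},{"xyz": [-3,75,-13],"turn": [0,0,0],"grip": 0}])

```text
clock: 3.47
tcp_pos: [0.4728, 0.0079, 0.0577]
orientation: [-0.002, 0.727, 0.687, -0.002]
wrist_force: [-8.1, 0.7, -0.9]
finger_gap: -0.0002
grip_force: 3.2
```

```bash
python3 -c "
from h import *
tcp();report('top')"
```

```text
t 3.47 jig [-74.1  67.9  57.7] F [-8.1  0.7 -0.9] gap -0.0002 gf 3.171930257230997
left 310 ang 0.84 at z14 125.4 zmax 59.6 out 165.3
far 369 ang 0.89 at z14 56.3 zmax 61.4 out 94.3
near few 9
```

>>> apply_moves(rows=[{"xyz": [0,2,0],"turn": [0,0,0],"grip": 0},{"xyz": [0,4,0],"turn": [0,0,0],"grip": 0},{"xyz": [0,4,0],"turn": [0,0,0],"grip": 0}])

```text
clock: 3.77
tcp_pos: [0.4732, 0.0079, 0.0573]
orientation: [-0.004, 0.727, 0.687, -0.004]
wrist_force: [-13.7, -0.9, 8.4]
finger_gap: -0.0004
grip_force: 7.3
```

```bash
python3 -c "
from h import *
tcp()
c,J,w=angs('top'); a=w[(abs(w[:,1]-68)<50)&(w[:,0]<-40)]; print(len(a),a.min(0),a.max(0)); t=a[a[:,2]>60]; print(len(t),t.mean(0) if len(t) else 0)
t=w[(abs(w[:,0])<40)&(w[:,1]<25)]; print(np.median(t[t[:,2]>60],0))"
```

```text
t 3.77 jig [-73.7  67.9  57.3] F [-13.7  -0.9   8.4] gap -0.0004 gf 7.298761506099254
30 [-62.8963663   81.6014594   17.18560946] [-46.01546021 117.45904967  71.74266965]
20 [-60.65465855 105.45745266  68.57353451]
[nan nan nan]
  return _methods._mean(a, axis=axis, dtype=dtype,
  ret = um.true_divide(
```

>>> apply_moves(rows=[{"xyz": [0,-30,0],"turn": [0,0,0],"grip": 0},{"xyz": [0,-30,-40],"turn": [0,0,0],"grip": 0},{"xyz": [0,-15,-72],"turn": [0,0,0],"grip": 0},{"xyz": [0,25,-72],"turn": [0,0,0],"grip": 0},{"xyz": [0,65,-72],"turn": [0,0,0],"grip": 0},{"xyz": [0,105,-72],"turn": [0,0,0],"grip": 0},{"xyz": [0,145,-72],"turn": [0,0,0],"grip": 0},{"xyz": [0,185,-72],"turn": [0,0,0],"grip": 0},{"xyz": [0,221,-72],"turn": [0,0,0],"grip": 0},{"xyz": [0,221,-50],"turn": [0,0,0],"grip": 0},{"xyz": [0,221,-20],"turn": [0,0,0],"grip": 0},{"xyz": [0,221,-20],"turn": [0,0,0],"grip": 0}])

```text
clock: 4.82
tcp_pos: [0.6975, -0.0048, 0.0719]
orientation: [-0.004, 0.727, 0.687, -0.003]
wrist_force: [-2.5, 0.2, -2.8]
finger_gap: -0.0001
grip_force: 0.0
```

```bash
python3 -c "
from h import *
tcp();report('top')"
```

```text
t 4.82 jig [150.9  67.7  71.9] F [-2.5  0.2 -2.8] gap -0.0001 gf 0.0
left 315 ang 0.84 at z14 125.4 zmax 58.9 out 165.4
far 205 ang 0.89 at z14 56.0 zmax 59.9 out 94.5
near 20 ang 1.51 at z14 -64.4 zmax 71.5 out -63.0
```

>>> apply_moves(rows=[{"xyz": [0,0,30],"turn": [0,0,0],"grip": 0},{"xyz": [0,-20,30],"turn": [0,0,0],"grip": 0},{"xyz": [0,-37,30],"turn": [0,0,0],"grip": 0},{"xyz": [0,-42,28],"turn": [0,0,0],"grip": 0},{"xyz": [0,-47,24],"turn": [0,0,0],"grip": 0},{"xyz": [0,-52,21],"turn": [0,0,0],"grip": 0},{"xyz": [0,-57,18],"turn": [0,0,0],"grip": 0},{"xyz": [0,-63,16],"turn": [0,0,0],"grip": 0},{"xyz": [0,-69,15],"turn": [0,0,0],"grip": 0},{"xyz": [0,-75,15],"turn": [0,0,0],"grip": 0},{"xyz": [0,-76,15],"turn": [0,0,0],"grip": 0}])

```text
clock: 5.78
tcp_pos: [0.6231, -0.0006, 0.0635]
orientation: [-0.0, 0.727, 0.687, -0.0]
wrist_force: [0.4, 0.3, 0.2]
finger_gap: -0.0002
grip_force: 0.0
```

```bash
python3 -c "
from h import *
tcp()"
```

```text
t 5.78 jig [76.4 67.8 63.5] F [0.4 0.3 0.2] gap -0.0002 gf 0.0
```

```bash
python3 -c "
from h import *
tcp();report('top')
c,J,w=angs('top'); a=w[(abs(w[:,1]-68)<55)&(w[:,0]>40)]; t=a[a[:,2]>50]; print(len(t),t.min(0),t.max(0),t.mean(0))"
```

```text
t 5.78 jig [76.4 67.8 63.5] F [0.4 0.3 0.2] gap -0.0002 gf 0.0
left 309 ang 0.85 at z14 125.5 zmax 59.4 out 165.4
far 143 ang 1.01 at z14 59.6 zmax 77.5 out 94.4
near 34 ang 1.51 at z14 -64.5 zmax 71.7 out -63.0
73 [60.76912975 73.78794983 50.06158137] [ 94.63409993 122.9069371   71.99047921] [ 86.71571373 104.14262194  55.42763016]
```

>>> apply_moves(rows=[{"xyz": [0,0,-15],"turn": [0,0,0],"grip": 0},{"xyz": [0,30,-15],"turn": [0,0,0],"grip": 0},{"xyz": [0,58,-15],"turn": [0,0,0],"grip": 0},{"xyz": [0,58,10],"turn": [0,0,0],"grip": 0},{"xyz": [0,58,22],"turn": [0,0,0],"grip": 0},{"xyz": [0,58,22],"turn": [0,0,0],"grip": 0},{"xyz": [0,58,22],"turn": [0,0,0],"grip": 0}])

```text
clock: 6.47
tcp_pos: [0.6799, -0.0037, 0.0395]
orientation: [-0.002, 0.727, 0.687, -0.002]
wrist_force: [-0.3, 0.0, 0.3]
finger_gap: -0.0003
grip_force: 0.0
```

>>> apply_moves(rows=[{"xyz": [0,-18,0],"turn": [0,0,0],"grip": 0},{"xyz": [0,-24,-2],"turn": [0,0,0],"grip": 0},{"xyz": [0,-29,-6],"turn": [0,0,0],"grip": 0},{"xyz": [0,-34,-9],"turn": [0,0,0],"grip": 0},{"xyz": [0,-39,-12],"turn": [0,0,0],"grip": 0},{"xyz": [0,-45,-14],"turn": [0,0,0],"grip": 0},{"xyz": [0,-51,-15],"turn": [0,0,0],"grip": 0},{"xyz": [0,-57,-15],"turn": [0,0,0],"grip": 0},{"xyz": [0,-60,-15],"turn": [0,0,0],"grip": 0},{"xyz": [0,-60,-15],"turn": [0,0,0],"grip": 0}])

```text
clock: 7.3
tcp_pos: [0.6229, -0.0007, 0.057]
orientation: [0.001, 0.727, 0.687, 0.001]
wrist_force: [3.3, -0.5, 2.7]
finger_gap: -0.0002
grip_force: 1.6
```

```bash
python3 -c "
from h import *
tcp();report('top')"
```

```text
t 7.3 jig [76.2 67.7 57. ] F [ 3.3 -0.5  2.7] gap -0.0002 gf 1.6170659454655834
left 308 ang 0.85 at z14 125.6 zmax 58.5 out 165.4
far 49 ang 1.53 at z14 56.2 zmax 72.9 out 65.5
near 33 ang 1.51 at z14 -64.6 zmax 71.5 out -63.1
```

>>> apply_moves(rows=[{"xyz": [0,-3,0],"turn": [0,0,0],"grip": 0},{"xyz": [0,-6,0],"turn": [0,0,0],"grip": 0},{"xyz": [0,-6,0],"turn": [0,0,0],"grip": 0}])

```text
clock: 7.6
tcp_pos: [0.6221, -0.0007, 0.0573]
orientation: [0.004, 0.727, 0.687, 0.004]
wrist_force: [14.9, -1.1, -5.3]
finger_gap: -0.0003
grip_force: 7.7
```

>>> apply_moves(rows=[{"xyz": [0,30,0],"turn": [0,0,0],"grip": 0},{"xyz": [0,40,-40],"turn": [0,0,0],"grip": 0},{"xyz": [30,30,-60],"turn": [0,0,0],"grip": 0},{"xyz": [60,5,-60],"turn": [0,0,0],"grip": 0},{"xyz": [90,-20,-60],"turn": [0,0,0],"grip": 0},{"xyz": [120,-45,-60],"turn": [0,0,0],"grip": 0},{"xyz": [147,-70,-60],"turn": [0,0,0],"grip": 0},{"xyz": [147,-70,-25],"turn": [0,0,0],"grip": 0},{"xyz": [147,-70,10],"turn": [0,0,0],"grip": 0},{"xyz": [147,-70,17],"turn": [0,0,0],"grip": 0},{"xyz": [147,-70,17],"turn": [0,0,0],"grip": 0},{"xyz": [147,-70,17],"turn": [0,0,0],"grip": 0}])

```text
clock: 8.6
tcp_pos: [0.5541, 0.15, 0.0393]
orientation: [-0.001, 0.727, 0.687, -0.001]
wrist_force: [-0.2, 0.6, 0.8]
finger_gap: -0.0001
grip_force: 0.0
```

```bash
python3 -c "
from h import *
tcp();report('top')"
```

```text
t 8.6 jig [ -0.9 214.3  39.3] F [-0.2  0.6  0.8] gap -0.0001 gf 0.0
left few 0
far 107 ang 1.53 at z14 56.2 zmax 72.0 out 61.2
near 51 ang 1.55 at z14 -62.6 zmax 70.9 out -63.0
```

>>> apply_moves(rows=[{"xyz": [-30,0,0],"turn": [0,0,0],"grip": 0},{"xyz": [-36,0,0],"turn": [0,0,0],"grip": 0},{"xyz": [-41,0,-5],"turn": [0,0,0],"grip": 0},{"xyz": [-46,0,-9],"turn": [0,0,0],"grip": 0},{"xyz": [-51,0,-12],"turn": [0,0,0],"grip": 0},{"xyz": [-56,0,-14],"turn": [0,0,0],"grip": 0},{"xyz": [-61,0,-16],"turn": [0,0,0],"grip": 0},{"xyz": [-66,0,-17],"turn": [0,0,0],"grip": 0},{"xyz": [-70,0,-17],"turn": [0,0,0],"grip": 0},{"xyz": [-73,0,-17],"turn": [0,0,0],"grip": 0},{"xyz": [-73,0,-17],"turn": [0,0,0],"grip": 0}])

```text
clock: 9.57
tcp_pos: [0.5507, 0.0781, 0.0566]
orientation: [-0.001, 0.727, 0.687, 0.001]
wrist_force: [0.4, 4.4, 3.3]
finger_gap: -0.0003
grip_force: 2.2
```

>>> apply_moves(rows=[{"xyz": [-3,0,0],"turn": [0,0,0],"grip": 0},{"xyz": [-5,0,0],"turn": [0,0,0],"grip": 0},{"xyz": [-5,0,0],"turn": [0,0,0],"grip": 0}])

```text
clock: 9.82
tcp_pos: [0.5507, 0.0776, 0.0567]
orientation: [-0.004, 0.725, 0.688, 0.004]
wrist_force: [0.6, 20.1, 1.3]
finger_gap: -0.0002
grip_force: 9.5
```

```bash
python3 -c "
from h import *
tcp();report('top')"
```

```text
t 9.82 jig [ -0.3 141.8  56.7] F [ 0.6 20.1  1.3] gap -0.0002 gf 9.474294043611735
left few 0
far few 0
near few 0
```

>>> apply_moves(rows=[{"xyz": [25,0,0],"turn": [0,0,0],"grip": 0},{"xyz": [25,0,-40],"turn": [0,0,0],"grip": 0},{"xyz": [15,-10,-70],"turn": [0,0,0],"grip": 0},{"xyz": [-25,-22,-70],"turn": [0,0,0],"grip": 0},{"xyz": [-64,-34,-70],"turn": [0,0,0],"grip": 0},{"xyz": [-103,-46,-70],"turn": [0,0,0],"grip": 0},{"xyz": [-143,-48,-70],"turn": [0,0,0],"grip": 0},{"xyz": [-183,-48,-70],"turn": [0,0,0],"grip": 0},{"xyz": [-217,-48,-70],"turn": [0,0,0],"grip": 0},{"xyz": [-217,-48,-50],"turn": [0,0,0],"grip": 0},{"xyz": [-217,-48,-50],"turn": [0,0,0],"grip": 0},{"xyz": [-217,-48,-50],"turn": [0,0,0],"grip": 0}])

```text
clock: 10.87
tcp_pos: [0.4885, -0.1412, 0.1053]
orientation: [-0.002, 0.727, 0.687, -0.001]
wrist_force: [-0.3, -0.1, -0.0]
finger_gap: 0.0001
grip_force: 0.0
```

```bash
python3 -c "
from h import *
s,M=tcp();c=report('top')
c,J,w=angs('scene'); a=w[(abs(w[:,0])<40)&(w[:,1]>100)]; t=a[a[:,2]>60]; print(len(t),t.mean(0) if len(t) else 0)
cv2.imwrite('pics/p4.png',cv2.resize(c[150:350,230:430],(600,600)))"
```

```text
t 10.87 jig [-50.1 -80.1 105.3] F [-0.3 -0.1 -0. ] gap 0.0001 gf 0.0
left 74 ang 1.56 at z14 129.3 zmax 70.2 out 130.5
far 110 ang 1.53 at z14 56.3 zmax 72.4 out 61.4
near 51 ang 1.52 at z14 -64.2 zmax 72.5 out -63.1
113 [ -1.15030646 129.41886517  66.60798456]
```

View pics/p4.png

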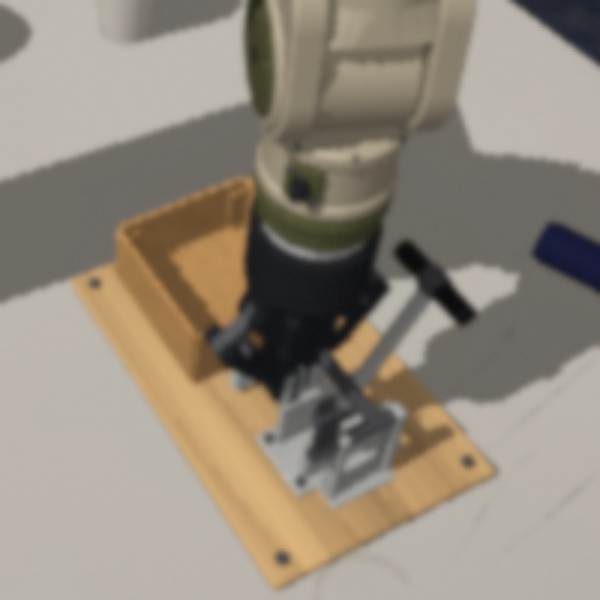

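>>> apply_moves(rows=[{"xyz": [-15,3,0],"turn": [0,0,0],"grip": 0},{"xyz": [-25,3,0],"turn": [0,0,0],"grip": 0},{"xyz": [-33,3,1],"turn": [0,0,0],"grip": 0},{"xyz": [-40,3,3],"turn": [0,0,0],"grip": 0},{"xyz": [-47,3,7],"turn": [0,0,0],"grip": 0},{"xyz": [-53,3,12],"turn": [0,0,0],"grip": 0},{"xyz": [-59,3,17],"turn": [0,0,0],"grip": 0},{"xyz": [-64,3,20],"turn": [0,0,0],"grip": 0},{"xyz": [-68,3,22],"turn": [0,0,0],"grip": 0},{"xyz": [-68,3,22],"turn": [0,0,0],"grip": 0}])

```text
clock: 11.8
tcp_pos: [0.4891, -0.2104, 0.0837]
orientation: [-0.0, 0.727, 0.687, -0.0]
wrist_force: [-0.2, -0.2, 0.3]
finger_gap: -0.0002
grip_force: 0.0
```

```bash
python3 -c "
from h import *
s,M=tcp();c,P,K,V=cam('scene');J=jig(P)
m=(J[...,2]>92)&(J[...,2]<160)&(J[...,0]>-20)&(J[...,0]<35)&(J[...,1]<-60)&(J[...,1]>-190)
q=J[m];print(len(q));print(q[::max(1,len(q)//25)].round())"
```

```text
t 11.8 jig [ -45.7 -149.1   83.7] F [-0.2 -0.2  0.3] gap -0.0002 gf 0.0
53
[[  11. -159.  159.]
 [   6. -160.  157.]
 [   3. -160.  156.]
 [  -1. -160.  155.]
 [  -9. -160.  158.]
 [  -3. -161.  155.]
 [ -11. -159.  155.]
 [  -7. -160.  154.]
 [  -2. -160.  150.]
 [ -13. -159.  153.]
 [  -9. -160.  151.]
 [  -4. -161.  149.]
 [ -14. -158.  149.]
 [ -11. -160.  150.]
 [  -5. -160.  145.]
 [ -17. -159.  149.]
 [ -13. -160.  147.]
 [  -6. -159.  142.]
 [ -17. -160.  148.]
 [ -12. -160.  144.]
 [ -19. -160.  145.]
 [ -14. -160.  143.]
 [ -19. -161.  144.]
 [ -12. -160.  137.]
 [ -17. -160.  138.]
 [ -19. -162.  138.]
 [ -20. -159.  128.]]
```

>>> apply_moves(rows=[{"xyz": [0,0,-40],"turn": [0,0,0],"grip": 0},{"xyz": [0,0,-80],"turn": [0,0,0],"grip": 0},{"xyz": [0,0,-120],"turn": [0,0,0],"grip": 0.3},{"xyz": [25,30,-130],"turn": [0,0,0],"grip": 0.8},{"xyz": [50,60,-130],"turn": [0,0,0],"grip": 0.8},{"xyz": [75,90,-130],"turn": [0,0,0],"grip": 0.8},{"xyz": [90,108,-130],"turn": [0,0,0],"grip": 0.8},{"xyz": [90,108,-130],"turn": [0,0,0],"grip": 0.8},{"xyz": [90,108,-130],"turn": [0,0,0],"grip": 0.8}])

```text
clock: 12.6
tcp_pos: [0.6029, -0.1246, 0.214]
orientation: [-0.0, 0.726, 0.688, -0.0]
wrist_force: [0.1, 0.1, -0.5]
finger_gap: 0.0684
grip_force: 0.0
```

```bash
python3 -c "
from h import *
s,M=tcp();c,P,K,V=cam('scene');J=jig(P)
cv2.imwrite('pics/p5.png',cv2.resize(c[150:350,230:430],(600,600)))
m=(J[...,2]>92)&(J[...,2]<155)&(J[...,0]>-20)&(J[...,0]<45)&(J[...,1]<-95)&(J[...,1]>-190)
q=J[m];print(len(q));print(q[::max(1,len(q)//15)].round())
h=cv2.cvtColor(c,cv2.COLOR_BGR2HSV)
m=(J[...,2]>135)&(J[...,2]<178)&(J[...,0]>40)&(J[...,0]<80)&(J[...,1]<-40)&(J[...,1]>-120)&(h[...,2]<80)
q=J[m];print(len(q),q.mean(0),q.min(0),q.max(0))"
```

```text
t 12.6 jig [ 63.2 -57.1 214. ] F [ 0.1  0.1 -0.5] gap 0.0684 gf 0.0
133
[[  11. -109.  147.]
 [   7. -113.  148.]
 [   8. -115.  147.]
 [   8. -118.  148.]
 [   1. -111.  137.]
 [   1. -115.  139.]
 [   2. -117.  137.]
 [   5. -118.  133.]
 [   7. -119.  129.]
 [   1. -110.  116.]
 [   1. -114.  116.]
 [   0. -117.  118.]
 [   4. -118.  113.]
 [   6. -119.  110.]
 [  10. -119.  103.]
 [   2. -115.   97.]
 [   3. -119.   98.]]
231 [ 59.83003639 -82.08126221 165.1883577 ] [  53.12029356 -115.35839279  150.25548031] [ 70.46180436 -48.02247614 171.24346848]
```

View pics/p5.png

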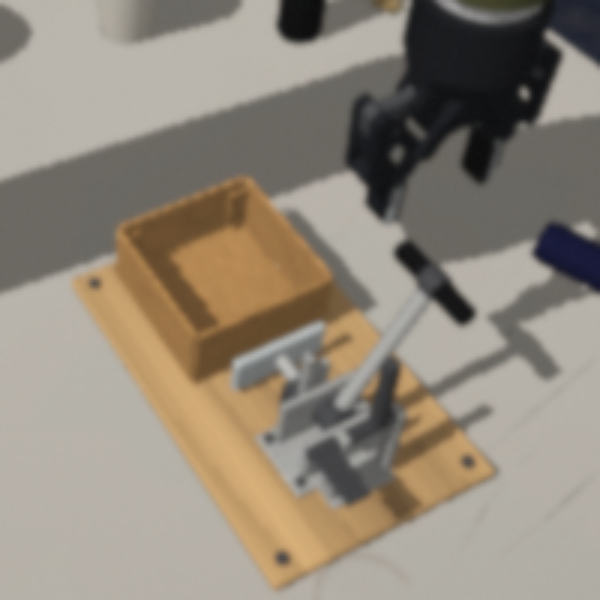

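>>> apply_moves(rows=[{"xyz": [-3,-2,35],"turn": [0,0,0],"grip": 0.8},{"xyz": [-3,-2,65],"turn": [0,0,0],"grip": 0.8},{"xyz": [-3,-2,74],"turn": [0,0,0],"grip": 0.8},{"xyz": [-3,-2,74],"turn": [0,0,0],"grip": 0.5},{"xyz": [-3,-2,74],"turn": [0,0,0],"grip": 0.3},{"xyz": [-3,-2,74],"turn": [0,0,0],"grip": 0},{"xyz": [-3,-2,74],"turn": [0,0,0],"grip": 0},{"xyz": [-3,-2,74],"turn": [0,0,0],"grip": 0},{"xyz": [-3,-2,74],"turn": [0,0,0],"grip": 0},{"xyz": [-3,-2,74],"turn": [0,0,0],"grip": 0}], force=60)

```text
clock: 13.48
tcp_pos: [0.6027, -0.1291, 0.1428]
orientation: [0.003, 0.727, 0.687, 0.002]
wrist_force: [6.1, 1.1, 6.1]
finger_gap: 0.0139
grip_force: 59.6
```

```bash
python3 -c "
from h import *
tcp()"
```

```text
t 13.48 jig [ 63.2 -61.6 142.8] F [6.1 1.1 6.1] gap 0.0139 gf 59.64102175086737
```

>>> apply_moves(rows=[{"xyz": [0,-9,-4],"turn": [0,0,0],"grip": 0},{"xyz": [0,-18,-8],"turn": [0,0,0],"grip": 0},{"xyz": [0,-27,-11],"turn": [0,0,0],"grip": 0},{"xyz": [0,-36,-13],"turn": [0,0,0],"grip": 0},{"xyz": [0,-46,-15],"turn": [0,0,0],"grip": 0},{"xyz": [0,-56,-16],"turn": [0,0,0],"grip": 0}])

```text
clock: 13.98
tcp_pos: [0.5506, -0.1263, 0.1611]
orientation: [0.006, 0.726, 0.687, 0.005]
wrist_force: [12.5, 2.7, 7.8]
finger_gap: 0.0142
grip_force: 61.6
```

```bash
python3 -c "
from h import *
tcp()"
```

```text
t 13.98 jig [ 11.  -61.7 161.1] F [12.5  2.7  7.8] gap 0.0142 gf 61.61836691200733
```

>>> apply_moves(rows=[{"xyz": [0,-10,0],"turn": [0,0,0],"grip": 0},{"xyz": [0,-20,1],"turn": [0,0,0],"grip": 0},{"xyz": [0,-30,3],"turn": [0,0,0],"grip": 0},{"xyz": [0,-39,4],"turn": [0,0,0],"grip": 0},{"xyz": [0,-47,7],"turn": [0,0,0],"grip": 0},{"xyz": [0,-55,10],"turn": [0,0,0],"grip": 0},{"xyz": [0,-63,13],"turn": [0,0,0],"grip": 0},{"xyz": [0,-67,14],"turn": [0,0,0],"grip": 0},{"xyz": [0,-67,14],"turn": [0,0,0],"grip": 0}])

```text
clock: 14.73
tcp_pos: [0.4839, -0.1224, 0.1467]
orientation: [0.006, 0.726, 0.687, 0.005]
wrist_force: [11.7, 4.0, 10.3]
finger_gap: 0.0137
grip_force: 63.4
```

```bash
python3 -c "
from h import *
tcp()
for n in('scene','top'):
  c,P,K,V=cam(n);J=jig(P);h=cv2.cvtColor(c,cv2.COLOR_BGR2HSV)
  m=(J[...,2]>140)&(J[...,2]<178)&(J[...,0]>-90)&(J[...,0]<10)&(J[...,1]<-88)&(J[...,1]>-116)
  q=J[m];print(n,len(q),np.median(q,0) if len(q) else 0)
  m=(J[...,2]>95)&(J[...,2]<150)&(J[...,0]>-10)&(J[...,0]<20)&(J[...,1]<-104)&(J[...,1]>-190); q=J[m]; print('catch',len(q),np.median(q,0) if len(q) else 0)
  if n=='scene': cv2.imwrite('pics/p6.png',cv2.resize(c[150:350,230:430],(600,600)))"
```

```text
t 14.73 jig [-55.7 -61.6 146.7] F [11.7  4.  10.3] gap 0.0137 gf 63.43730092048645
scene 151 [ -57.35284429 -106.18548035  167.91289299]
catch 125 [   2.16130513 -116.87025558  125.37762829]
top 14 [   2.49287674 -112.9288153   147.04609782]
catch 25 [   3.34705196 -115.18586933  146.49779429]
```

View pics/p6.png

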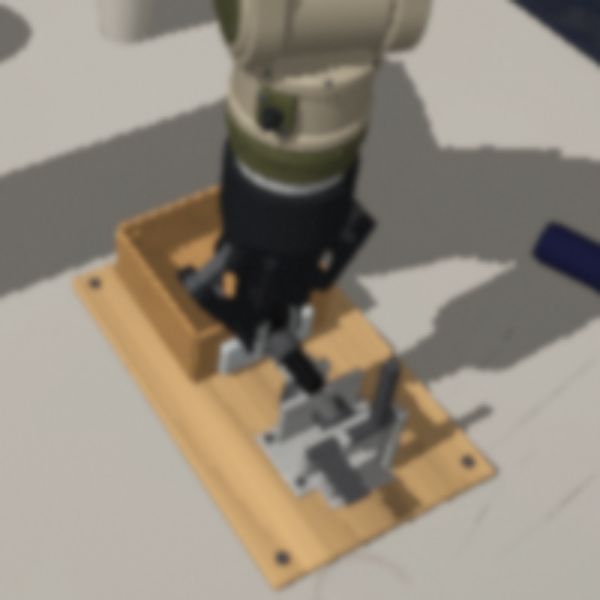

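>>> apply_moves(rows=[{"xyz": [0,-2,1],"turn": [0,0,0],"grip": 0},{"xyz": [0,-4,2],"turn": [0,0,0],"grip": 0},{"xyz": [0,-4,2],"turn": [0,0,0],"grip": 0},{"xyz": [0,-4,2],"turn": [0,0,0],"grip": 0},{"xyz": [0,-4,2],"turn": [0,0,0],"grip": 0}])

```text
clock: 15.25
tcp_pos: [0.4837, -0.1224, 0.1465]
orientation: [0.009, 0.726, 0.688, 0.008]
wrist_force: [17.7, 6.6, 15.5]
finger_gap: 0.0138
grip_force: 64.0
```

```bash
python3 -c "
from h import *
s,M=tcp()
report('top'); w=s['wrist_force']
if w[0]>10 and s['grip_force']>20: print(ticket.hand_in())"
```

```text
t 15.25 jig [-56.  -61.7 146.5] F [17.7  6.6 15.5] gap 0.0138 gf 63.99149179458618
left 69 ang 1.53 at z14 131.2 zmax 72.5 out 130.6
far 111 ang 1.53 at z14 56.2 zmax 71.4 out 61.1
near 51 ang 1.52 at z14 -64.0 zmax 72.1 out -63.0
the job is handed in; nothing more can be done
None
```

I handed the job in at about 15 s: all three walls measured upright (about 1.52–1.53 rad), the catch over by about a quarter turn, and the lever gripped and held at its stop. The bystanders looked untouched, though I did not re-measure them, and the hand-in gave no verdict; a jam on the first push at the near wall briefly reached about 107 N at the wrist (limit 120 N).

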